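# Torque the pressure cell's closing screw until the wrench breaks over

### The job

Fit the break-over torque wrench squarely over the square head of the pressure cell's closing screw, right down onto the brass collar, and turn it clockwise (seen from above) by its red grip until the handle breaks over at the set torque and stays bent. Stop at the click: do not bend the handle on toward its stop or overtighten so that the collar slips round. Leave the wrench sitting on the screw, let go of it, and leave the dropper bottle where it stands.

Things in the scene. Friction and masses are not known exactly. Their poses are not given: they have to be found in the camera images.
- wrench: Steel break-over torque wrench, 257 mm long, 0.5 kg, lying flat on the desk. Origin under the centre of its ring, at the underside; x axis along the wrench toward the handle, z up. Ring and neck are one piece; the handle turns on the break-over hinge 64 mm along x from the ring's centre.
- ring (a point): Centre of the wrench's ring, half-way up (12 mm above the underside), axes as the wrench. The ring is 57 mm square outside, 24 mm thick, with a square through hole 31.5 mm wide whose sides lie along x and y, so it fits the screw in four directions.
- neck (a point): Middle of the wrench's steel neck, 42 mm along x from the ring's centre and at the same height, same axes. The neck is 20 mm wide (y) and 20 mm high, free from 30 to 54 mm along x. It is near the wrench's balance point (about 20 mm from the ring's centre), so it is good for carrying.
- grip (a point): Middle of the round red grip at the handle's end, 24 mm thick, 75 mm long (154 to 229 mm from the ring's centre when straight). This point is 192 mm from the ring's centre when straight and 128 mm from the break-over hinge, at the height of the ring's centre. x axis along the handle, outward.
- breakover (a joint): Break-over hinge (rad): 0 = straight; grows as the grip is pushed clockwise (from above) while the ring is held. Stays straight up to 1.0 N m about this hinge (7 to 8 N square to the handle at mid-grip), then gives with falling resistance (4 to 5 N at 0.15 rad). Below about 0.09 rad it springs back, beyond it stays bent when let go. Hard stop 0.42 rad.
- cell: Pressure cell, fixed: a low steel drum 82 mm across and 50 mm high on a 104 x 104 mm foot plate, brass stub on one side. On top a brass collar (62 mm across, top 58 mm above the desk), on it the closing screw's square head. Origin at the centre of its underside. Nothing stands beside the screw head above the collar's top.
- screw_seat (a point): On the closing screw's upright axis, 12 mm above the collar, where the ring's centre lies when fully down. Head 28 mm square, 22 mm above the collar, topped by a 6 mm cone; x, y square to its sides, turning with it, z up. Turns clockwise (from above), 0.4 N m drag (1 to 2 N at the grip), until hard on its seat; how far varies, 0.2 to 0.55 rad.
- collar (a joint): Brass collar under the screw head, with a short red line on it (rad): stands at 0, and is dragged round with the screw only when more than 2.6 N m is put on the screw (about 13 N square to the handle at the grip), which means overtightened.
- dropper_mid (a point): Dropper bottle, brown glass with black top, 29 mm across, 102 mm high, loose, standing to the left of the cell; point at its centre half-way up.

How it is judged:
By the outcome, as a careful person would: the job done as asked, in the order asked, and still so for the second after the job is handed in, with the robot touching nothing.
It also fails if it takes over 72 s, if anything falls off the work surface, if the arm or the gripper's body presses on something with over 40 N, if the wrist force passes 120 N, or if a joint passes its speed limit or range.

### The arm

A 7-joint arm with a two-finger parallel gripper is mounted at the origin on a cart in front of the work surface, level with it; the furniture and walls round the work are solid. World frame = base frame: x ahead of the robot, y to its left, z up, the work surface at z = 0. Lengths are in m, angles in rad, forces in N, time in s.
With the tool pointing down it reaches from about 0.425 to 0.875 m from the base axis. Payload 4.7 kg.
Tool frame: the origin (TCP) lies between the finger pads; the fingertips stand 19 mm ahead of it and the grasp point (between the pads) is the TCP (bot.tip_reach is the distance from the TCP to the fingertips, in m); z points along the fingers, y is the line along which they close (so a half turn about z gives the same grasp; the last joint's range is limited). The gripper opens to 85 mm and grips with 20 to 120 N. Pads are 22 mm wide; open, the fingers measure 114 mm over their backs; the gripper's body (76 mm by 85 mm) begins 54 mm behind the grasp point. The pads swing forward as they close: fully open they stand 13 mm farther back than shut.
Start: joints at [1.232, 0.321, -0.07, 1.45, 0.023, 1.371, -0.057], TCP at [0.225, -0.61, 0.216] pointing down, gripper open.
Joint ranges: [-2.86, 2.86], [-0.3, 2.09], [-1.38, 1.24], [0.06, 2.45], [-1.56, 4.7], [0.09, 2.05], [-2.69, 2.69]. Speed limits (rad/s): [2.57, 2.57, 3.14, 3.14, 3.14, 3.14, 3.14].

### API

Orientations are given as a unit quaternion [x, y, z, w].
In Python, from cell import telemetry, viewer, close_job, bot gives the robot as it stands.
- The arm moves only by the tool apply_moves, never from a script. Its arguments are lists of equal length, an entry for each row: "linear": the shift along the world's x, y, z each as a share of 0.025 m, from -1 to 1, a list of three; "delta_rot": the turn, a rotation vector about the world's x, y, z each as a share of 1.5 rad, from -1 to 1, a list of three; "jaw": the finger opening in mm, from 0 to 85.4. A call has 1 to 12 rows; each row shifts and turns the commanded pose from where the row before left it; what a row does not reach is not made up. A row lasts 1/8 s, in which the tool goes at most 62.5 mm and 10.7 degrees, less where a joint would pass 70% of its speed; a pose out of reach is approached as far as the arm can. A call with a number of a shift or a turn outside -1 to 1 is refused whole. A call with a gripper value outside its range is refused whole. The fingers move at their own pace and stop on an object; the grip force is fixed at half the most. Time passes only in rows, so rows that do not move let the fingers close. It gives the time, the measured TCP pose, the force, the opening and the grip force at its end, in the units of the state.
- telemetry.get_state(): the state, without advancing time (a new reading comes with each control period).
- viewer.snapshot(name): name is "scene" or "top" or "wrist"; returns (picture, depth): 384x512x3 uint8, red, green, blue; 384x512 float32, m along the optical axis (not along the pixel's ray), 0 where there is no reading.
- viewer.camera_info(name): a dict with "fx", "fy", "cx", "cy" (pixels), "dist_coeffs" ([k1, k2, p1, p2, k3] as OpenCV has them; the pictures are not rectified), "cam_to_world" (4x4, takes a point from camera to world coordinates). Camera axes: x right, y down, z forward; pixel columns grow to the right and rows downward; lengths in m; the calibration is good to about 2 mm. A picture is of the moment at which its call begins: read the wrist's pose just before it. camera_info takes no time and is no camera call; for the wrist camera it gives the pose at the moment of the call.
- close_job(): hands the job in; it is judged then, once.
Trained networks look in the newest picture that a camera, given by its name, has taken for a name from the list of things; names that differ only in an ending like _2 or _b are one class to them, and where a whole thing is asked for, a point or a joint stands for the part that bears it (a point fixed in the world has none). Each returns a list of dicts, best first, with "score" (0 to 1); they miss things now and then, are a little off and sometimes report something else, mostly with a low value. They report only what shows in the picture. A call takes as long as a camera call.
- viewer.silhouettes(camera, thing): "region" (384x512 bool, what is visible of it) and "bbox" ([left, top, right, bottom] in pixels, round what is visible of it).
- viewer.spot_point(camera, thing): "xy" ([column, row] in pixels: a listed point, or the origin of a listed thing).
The state is a dict: "time": time; "qpos": joint angles; "dq": joint speeds; "effort": joint torques, N m; "tool_pos": TCP position; "orientation": TCP orientation; "wrist_force": force on the tool from outside, world axes, zero at the start; "moment": the same for the moment, N m; "gripper_width": finger opening in m; "grip_force": force on a finger pad.
Only numpy, scipy, OpenCV 4.12 (cv2) and the standard library are available. Lean on these libraries where they do the work, as an engineer would, in place of code of your own. Each camera call takes 0.05 s, during which the arm holds its last target. There are 200 camera calls.

## Working session

There is one attempt and no reset: what is moved stays moved. The work goes in short steps, Python scripts to look and compute and a tool call to move; the robot and the scene stay as the last step left them, time stands still between calls to the robot, and variables do not carry over. Pictures are saved under pics/ and viewed, at most 12 in all, crops included, and the job is handed in when it is done.

Besides the shell and the picture viewer there is one more tool, called as name(argument=value, ...) on one line, values as JSON. apply_moves: Moves the arm, as the interface text tells. Its arguments: {"type":"object","properties":{"linear":{"type":"array"},"delta_rot":{"type":"array"},"jaw":{"type":"array"}},"required":["linear","delta_rot","jaw"]}

```bash
mkdir -p pics
cat > h.py <<'E'
import numpy as np, cv2
from cell import telemetry, viewer, close_job, bot
from scipy.spatial.transform import Rotation as R
def rays(cam,pts):
    i=viewer.camera_info(cam);K=np.array([[i['fx'],0,i['cx']],[0,i['fy'],i['cy']],[0,0,1]])
    u=cv2.undistortPoints(np.array(pts,float).reshape(-1,1,2),K,np.array(i['dist_coeffs'],float)).reshape(-1,2)
    T=np.array(i['cam_to_world']);return T,np.c_[u,np.ones(len(u))]
def atz(cam,pts,z):
    T,r=rays(cam,pts);d=r@T[:3,:3].T;o=T[:3,3]
    return o+d*((z-o[2])/d[:,2])[:,None]
def cloud(cam,dep,mask):
    v,u=np.nonzero(mask&(dep>0));T,r=rays(cam,np.c_[u,v])
    return (r*dep[v,u][:,None])@T[:3,:3].T+T[:3,3]
def save(n,im): cv2.imwrite('pics/'+n,cv2.cvtColor(im,cv2.COLOR_RGB2BGR))
E
python3 - <<'E'
from h import *
s=telemetry.get_state();print(s['time'],s['tool_pos'],s['orientation'],s['wrist_force'],s['gripper_width'])
Z=dict(ring=.012,neck=.012,grip=.012,screw_seat=.070,dropper_mid=.051,wrench=0,cell=0)
ims=[]
for c in('top','scene'):
    im,d=viewer.snapshot(c);ims.append(im)
    for t,z in Z.items():
        for r in viewer.spot_point(c,t)[:2]: print(c,t,round(r['score'],2),np.round(r['xy'],1),atz(c,[r['xy']],z)[0].round(4))
save('a.png',cv2.resize(np.vstack(ims),(450,600)) if 0 else np.hstack([cv2.resize(i,(400,300)) for i in ims]))
save('top.png',cv2.resize(ims[0],(800,600)))
E
```

```text
0.0 [ 0.22434761 -0.60944604  0.2147239 ] [ 9.84477088e-01  1.75510558e-01 -2.07364892e-04 -9.30170129e-04] [-0.34482923  0.26450906 -0.22664286] 0.08551024553168386
top ring 0.81 [293.5 192.3] [ 0.468  -0.2139  0.012 ]
top neck 0.77 [304.9 186.1] [ 0.481  -0.2515  0.012 ]
top screw_seat 0.52 [293.7 192.9] [ 0.4557 -0.2069  0.07  ]
top screw_seat 0.46 [213.9 186.1] [0.5141 0.0166 0.07  ]
top dropper_mid 0.59 [141.6 226.2] [0.4363 0.2429 0.051 ]
top wrench 0.97 [292.9 191.3] [ 0.4735 -0.2142  0.    ]
top cell 0.7 [219.  192.3] [0.5083 0.0083 0.    ]
scene neck 0.79 [292.6 188.9] [ 0.4697 -0.2398  0.012 ]
scene grip 0.73 [312.5 169.3] [ 0.4844 -0.3949  0.012 ]
scene screw_seat 0.7 [192.7 258.7] [0.4284 0.247  0.07  ]
scene screw_seat 0.55 [223.4 196.8] [ 0.5391 -0.005   0.07  ]
scene dropper_mid 0.82 [194.3 257.9] [0.4465 0.2225 0.051 ]
scene cell 0.7 [225.4 227.5] [0.5176 0.0206 0.    ]
```

View pics/top.png

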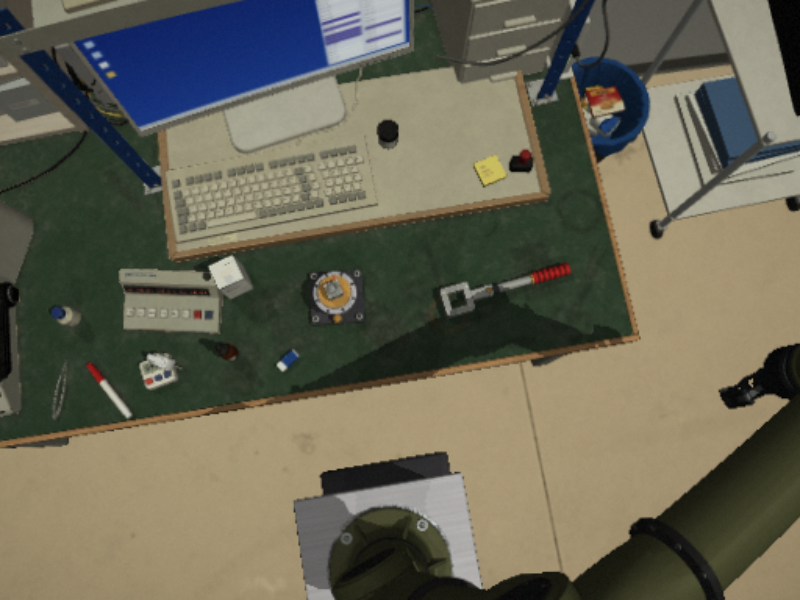

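View pics/a.png

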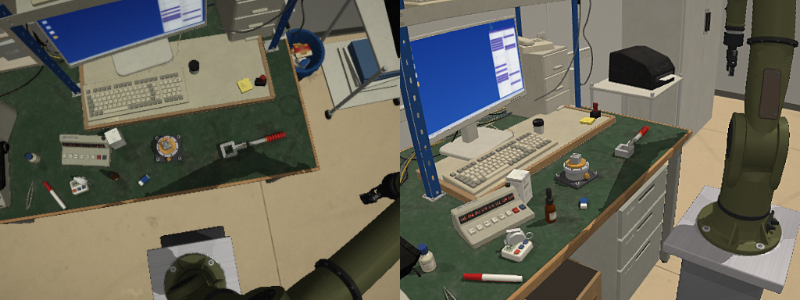

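Run:
```python
from h import *
im,d=viewer.snapshot('top')
for t in('wrench','grip','cell','screw_seat'):
    for r in viewer.silhouettes('top',t)[:1]:
        P=cloud('top',d,r['region']);print(t,r['score'],r['bbox'],len(P),np.percentile(P,[2,50,98],axis=0).round(3).tolist())
        if t=='wrench':
            q=P[(P[:,2]>.008)&(P[:,2]<.035)];c=q.mean(0);w,v=np.linalg.eigh(np.cov(q[:,:2].T));a=v[:,1];a=a*(-np.sign(a[1]))
            print('axis yaw',np.arctan2(a[1],a[0]),c); p=(q[:,:2]-c[:2])@a;print(p.min(),p.max())
        if t=='cell':
            for lo,hi in((.074,.083),(.054,.062)):
                m=(P[:,2]>lo)&(P[:,2]<hi)
                print(lo,m.sum(),cv2.minAreaRect(P[m][:,:2].astype(np.float32)*1000), P[m].mean(0))
```

```text
wrench 0.75 [282.3, 168.9, 366.3, 200.8] 792 [[0.441, -0.43, -0.001], [0.481, -0.267, 0.023], [0.503, -0.182, 0.03]]
axis yaw -1.4604492894953192 [ 0.47778289 -0.28970251  0.02257835]
-0.10950390932346976 0.14698909370561905
grip 0.7 [281.9, 169.6, 365.6, 202.8] 798 [[0.442, -0.43, -0.0], [0.481, -0.269, 0.023], [0.505, -0.181, 0.03]]
cell 0.6 [199.5, 173.6, 231.4, 207.5] 1157 [[0.464, -0.031, 0.006], [0.506, 0.016, 0.048], [0.566, 0.069, 0.084]]
0.074 68 ((515.8650512695312, 18.99966812133789), (28.871307373046875, 27.11777687072754), 9.63224983215332) [0.51584957 0.01939818 0.08061684]
0.054 249 ((516.1121826171875, 17.92137908935547), (70.06548309326172, 73.36503601074219), 3.346404790878296) [0.51378067 0.01793178 0.05804241]
screw_seat 0.73 [317.4, 168.3, 362.7, 187.5] 345 [[0.473, -0.431, 0.003], [0.485, -0.369, 0.021], [0.505, -0.285, 0.029]]
```

apply_moves(linear=[[0.85, 1, 0.1], [0.85, 1, 0.1], [0.85, 1, 0.1], [0.85, 1, 0.1], [0.85, 1, 0.1], [0.85, 1, 0.1], [0.85, 1, 0.1], [0.85, 1, 0.1], [0.85, 1, 0.1], [0.85, 1, 0.1], [0.85, 1, 0], [0.85, 1, 0]], delta_rot=[[0, 0, 0.074], [0, 0, 0.074], [0, 0, 0.074], [0, 0, 0.074], [0, 0, 0.074], [0, 0, 0.074], [0, 0, 0.074], [0, 0, 0.074], [0, 0, 0.074], [0, 0, 0.074], [0, 0, 0.074], [0, 0, 0.074]], jaw=[85, 85, 85, 85, 85, 85, 85, 85, 85, 85, 85, 85])

```text
time: 2.55
tool_pos: [0.4802, -0.3092, 0.2411]
orientation: [0.664, 0.747, -0.0, 0.0]
wrist_force: [0.1, -0.2, 0.5]
gripper_width: 0.0849
grip_force: 0.0
```

apply_moves(linear=[[0, 1, 0], [0, 1, 0], [0, 0, 0], [0, 0, 0]], delta_rot=[[0, 0, 0], [0, 0, 0], [0, 0, 0], [0, 0, 0]], jaw=[85, 85, 85, 85])

```text
time: 3.05
tool_pos: [0.4788, -0.2611, 0.2411]
orientation: [0.666, 0.746, -0.001, 0.0]
wrist_force: [-0.2, -0.5, -0.1]
gripper_width: 0.0852
grip_force: 0.0
```

```bash
cat >> h.py <<'E'
def yaw(s): 
    m=R.from_quat(s['orientation']).as_matrix();return np.arctan2(m[1,0],m[0,0]),m[:,2].round(4)
E
python3 - <<'E'
from h import *
s=telemetry.get_state();print(s['time'],s['tool_pos'],yaw(s),np.round(s['qpos'],3),s['wrist_force'])
T=np.array(viewer.camera_info('wrist')['cam_to_world']);print(T.round(3))
im,d=viewer.snapshot('wrist');save('w1.png',im)
for t,z in dict(ring=.012,neck=.012,grip=.012,wrench=0).items():
    for r in viewer.spot_point('wrist',t)[:2]: print(t,round(r['score'],2),np.round(r['xy'],1),atz('wrist',[r['xy']],z)[0].round(4))
for r in viewer.silhouettes('wrist','wrench')[:1]:
    P=cloud('wrist',d,r['region']);q=P[(P[:,2]>.008)&(P[:,2]<.035)]
    np.save('w1.npy',q);c=q.mean(0);w,v=np.linalg.eigh(np.cov(q[:,:2].T));a=v[:,1]*-np.sign(v[1,1]);n=np.array([-a[1],a[0]])
    p=(q[:,:2]-c[:2])@a;l=(q[:,:2]-c[:2])@n;print(r['score'],c,np.arctan2(a[1],a[0]))
    for k in np.arange(p.min(),p.max(),.006):
        m=(p>=k)&(p<k+.006);
        if m.sum()>3: print(round(k,3),m.sum(),l[m].min().round(4),l[m].max().round(4),np.median(q[m,2]).round(4))
E
```

```text
3.05 [ 0.47880784 -0.26111624  0.24107451] (np.float64(1.6827145697354722), array([-0.    , -0.0014, -1.    ])) [ 0.89   0.112 -0.474  1.662  0.053  1.379  0.52 ] [-0.24714042 -0.54537731 -0.10293786]
[[ 0.994  0.108  0.031  0.472]
 [ 0.112 -0.956 -0.269 -0.193]
 [ 0.001  0.271 -0.963  0.4  ]
 [ 0.     0.     0.     1.   ]]
ring 0.82 [254.5 126.3] [ 0.4663 -0.2115  0.012 ]
neck 0.88 [258.8 155. ] [ 0.4767 -0.2502  0.012 ]
grip 0.78 [257.2 250.6] [ 0.4911 -0.3996  0.012 ]
wrench 0.96 [257.6 124.9] [ 0.4706 -0.2089  0.    ]
0.72 [ 0.47949957 -0.27842603  0.02223499] -1.4533570215491114
-0.098 195 -0.026 0.0265 0.0246
-0.092 204 -0.0262 0.0279 0.0246
-0.086 90 -0.0264 0.0268 0.0247
-0.08 79 -0.0265 0.0268 0.0247
-0.074 95 -0.0266 0.0269 0.0247
-0.068 76 -0.0268 0.027 0.0245
-0.062 97 -0.027 0.0271 0.0245
-0.056 187 -0.0271 0.0271 0.0243
-0.05 192 -0.0259 0.0271 0.0245
-0.044 52 -0.0083 0.0082 0.0221
-0.038 57 -0.0084 0.0082 0.0224
-0.032 60 -0.0085 0.0082 0.0224
-0.026 52 -0.0085 0.0082 0.022
-0.02 52 -0.0086 0.0082 0.0224
-0.014 63 -0.0086 0.0096 0.0227
-0.008 57 -0.0087 0.0096 0.0228
-0.002 35 -0.0088 0.0096 0.0181
0.004 40 -0.0061 0.0069 0.017
0.01 49 -0.0077 0.0083 0.0178
0.016 45 -0.0062 0.0083 0.0193
0.022 42 -0.0063 0.0083 0.0195
0.028 45 -0.0064 0.0083 0.0195
0.034 42 -0.0064 0.0083 0.0194
0.04 42 -0.0065 0.0083 0.0193
0.046 41 -0.0065 0.0083 0.0191
0.052 43 -0.0066 0.0083 0.0196
0.058 37 -0.0067 0.0068 0.0196
0.064 35 -0.0067 0.0068 0.0197
0.07 37 -0.0068 0.0068 0.0191
0.076 56 -0.0099 0.0083 0.0202
0.082 59 -0.01 0.0098 0.0211
0.088 51 -0.0117 0.0098 0.0229
0.094 51 -0.01 0.0098 0.0221
0.1 48 -0.0118 0.0098 0.0223
0.106 52 -0.0102 0.0099 0.0222
0.112 48 -0.0103 0.0098 0.0224
0.118 51 -0.0104 0.0099 0.0224
0.124 48 -0.0104 0.0099 0.0227
0.13 49 -0.0105 0.0099 0.0219
0.136 46 -0.0106 0.0099 0.0221
0.142 47 -0.0107 0.0099 0.0218
0.148 48 -0.0107 0.0099 0.0223
0.154 14 -0.0091 0.0083 0.0228
```

View pics/w1.png

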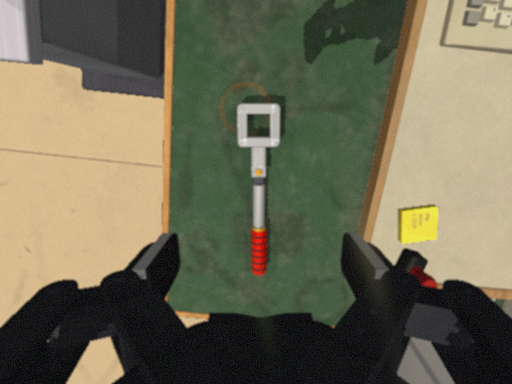

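apply_moves(linear=[[-0.014, 0.058, -0.9], [-0.014, 0.058, -0.9], [-0.014, 0.058, -0.9], [-0.014, 0.058, -0.9], [-0.014, 0.058, -0.9], [-0.014, 0.058, -0.9], [-0.014, 0.058, -0.9], [-0.014, 0.058, -0.9], [0, 0, 0], [0, 0, 0]], delta_rot=[[0, 0, 0], [0, 0, 0], [0, 0, 0], [0, 0, 0], [0, 0, 0], [0, 0, 0], [0, 0, 0], [0, 0, 0], [0, 0, 0], [0, 0, 0]], jaw=[85, 85, 85, 85, 85, 85, 85, 85, 85, 85])

```text
time: 4.6
tool_pos: [0.4774, -0.2488, 0.0616]
orientation: [0.666, 0.746, 0.0, 0.001]
wrist_force: [0.2, -0.3, -0.3]
gripper_width: 0.0848
grip_force: 0.0
```

Run:
```python
from h import *
s=telemetry.get_state();print(s['time'],s['tool_pos'],yaw(s),bot.tip_reach)
im,d=viewer.snapshot('wrist');save('w2.png',im)
for t,z in dict(ring=.012,neck=.012,grip=.012,wrench=0).items():
    for r in viewer.spot_point('wrist',t)[:1]: print(t,round(r['score'],2),np.round(r['xy'],1),atz('wrist',[r['xy']],z)[0].round(4))
for r in viewer.silhouettes('wrist','wrench')[:1]:
    P=cloud('wrist',d,r['region']);a=np.array([.1172,-.9931]);n=np.array([.9931,.1172])
    m=(P[:,2]>.0225)&(P[:,2]<.028);q=P[m];p=(q[:,:2]-[.4711,-.2074])@a;l=(q[:,:2]-[.4711,-.2074])@n
    print(r['score'],len(q),p.min(),p.max())
    for k in np.arange(p.min(),p.max(),.004):
        m=(p>=k)&(p<k+.004);
        if m.sum()>3: print(round(k,3),m.sum(),l[m].min().round(4),l[m].max().round(4),np.median(q[m,2]).round(4))
```

```text
4.6 [ 0.47735593 -0.2488322   0.0616344 ] (np.float64(1.6845281358803497), array([ 1.1e-03, -5.0e-04, -1.0e+00])) 0.019
neck 0.64 [256.2 200.9] [ 0.4751 -0.2485  0.012 ]
0.57 4774 -0.026362654806093767 0.13797924589487046
-0.026 444 -0.0272 0.0262 0.0247
-0.022 475 -0.0281 0.0271 0.0248
-0.018 433 -0.0283 0.0272 0.0248
-0.014 212 -0.0277 0.0274 0.0247
-0.01 202 -0.028 0.0275 0.0246
-0.006 185 -0.0282 0.0269 0.0246
-0.002 208 -0.0283 0.027 0.0247
0.002 186 -0.0278 0.0271 0.0247
0.006 196 -0.0279 0.0273 0.0246
0.01 176 -0.0282 0.0265 0.0247
0.014 262 -0.0283 0.0269 0.0246
0.018 391 -0.0283 0.0269 0.0247
0.022 374 -0.0278 0.027 0.0247
0.026 284 -0.0272 0.0261 0.0247
0.03 69 -0.0088 0.0078 0.023
0.034 66 -0.0088 0.0086 0.023
0.038 63 -0.0089 0.0078 0.0229
0.042 68 -0.009 0.0064 0.0231
0.046 60 -0.0083 0.0071 0.0229
0.05 63 -0.0083 0.0072 0.0231
0.054 70 -0.0091 0.0079 0.023
0.058 82 -0.01 0.008 0.0231
0.062 92 -0.01 0.008 0.0236
0.066 83 -0.0102 0.008 0.0234
0.07 25 -0.0094 0.008 0.023
```

View pics/w2.png

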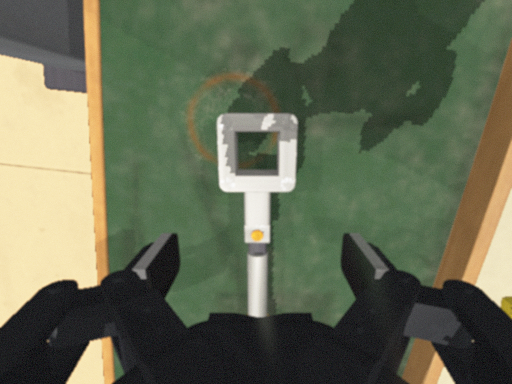

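apply_moves(linear=[[-0.034, -0.038, -0.5], [-0.034, -0.038, -0.5], [0, 0, -0.36], [0, 0, -0.2], [0, 0, 0], [0, 0, 0], [0, 0, 0], [0, 0, 0], [0, 0, 0], [0, 0, 0], [0, 0, 0], [0, 0, 0]], delta_rot=[[0, 0, 0], [0, 0, 0], [0, 0, 0], [0, 0, 0], [0, 0, 0], [0, 0, 0], [0, 0, 0], [0, 0, 0], [0, 0, 0], [0, 0, 0], [0, 0, 0], [0, 0, 0]], jaw=[85, 85, 85, 85, 60, 40, 25, 10, 10, 10, 10, 10])

```text
time: 6.4
tool_pos: [0.4751, -0.2503, 0.0219]
orientation: [0.666, 0.746, 0.0, 0.0]
wrist_force: [0.4, -0.7, 0.2]
gripper_width: 0.0102
grip_force: 0.0
```

Run:
```python
from h import *
im,d=viewer.snapshot('wrist');save('w3.png',im)
s=telemetry.get_state();print(s['time'],s['tool_pos'],s['gripper_width'],s['grip_force'],s['wrist_force'])
```

```text
6.45 [ 0.47508692 -0.25030136  0.02185183] 0.010156552663359712 0.0 [ 0.08816063 -0.68811099  0.0020644 ]
```

View pics/w3.png

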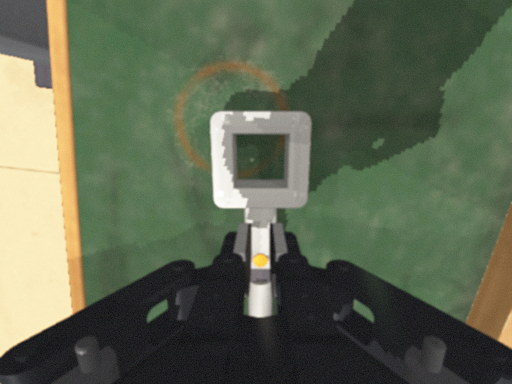

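Run:
```python
from h import *
im,d=viewer.snapshot('wrist')
for r in(200,215,222,228,234,240,250,258,270):
    P=[]
    for u in range(228,296,6):
        T,q=rays('wrist',[[u,r]]);p=q[0]*d[r,u]@T[:3,:3].T+T[:3,3];P.append('%d,%d,%d'%tuple((p-[.4707,-.2085,0])*1000) if d[r,u]>0 else '-')
    print(r,P)
```

```text
200 ['-16,-25,25', '-12,-24,25', '-9,-24,25', '-5,-24,25', '-1,-23,25', '1,-23,24', '5,-23,23', '8,-22,25', '12,-22,23', '15,-21,25', '19,-21,25', '23,-21,23']
215 ['-17,-44,0', '-13,-44,0', '-8,-43,1', '-4,-35,21', '0,-34,22', '2,-33,23', '6,-33,23', '9,-32,23', '16,-40,0', '20,-40,0', '24,-39,0', '28,-39,0']
222 ['-16,-49,1', '-12,-49,0', '-7,-31,41', '-4,-31,41', '0,-38,23', '3,-38,22', '6,-37,23', '8,-29,41', '12,-29,41', '21,-45,0', '25,-45,0', '29,-44,0']
228 ['-16,-54,1', '-12,-53,0', '-6,-31,49', '-3,-31,50', '0,-42,23', '3,-42,22', '7,-41,22', '8,-29,49', '11,-29,50', '21,-50,0', '25,-48,2', '30,-49,0']
234 ['-12,-36,48', '-9,-36,47', '-6,-31,56', '-3,-30,57', '0,-46,23', '4,-46,22', '7,-45,22', '8,-30,56', '11,-29,57', '14,-28,57', '18,-32,49', '21,-32,48']
240 ['-11,-36,54', '-8,-36,54', '-5,-31,63', '-2,-31,63', '0,-50,22', '4,-50,23', '8,-49,23', '8,-30,62', '10,-29,63', '13,-28,64', '18,-33,54', '20,-32,55']
250 ['-10,-35,66', '-7,-31,73', '-5,-31,73', '-2,-31,72', '1,-57,22', '5,-57,23', '9,-56,23', '8,-35,62', '10,-29,73', '13,-29,73', '16,-32,67', '19,-32,66']
258 ['-9,-29,84', '-6,-30,82', '-4,-30,82', '-2,-33,75', '2,-63,22', '5,-62,24', '9,-62,23', '9,-39,63', '10,-31,76', '12,-28,82', '14,-27,83', '16,-26,84']
270 ['-8,-31,89', '-6,-30,90', '-3,-30,91', '-1,-39,76', '3,-75,16', '7,-75,16', '11,-75,16', '9,-44,65', '10,-34,82', '11,-28,90', '13,-27,91', '16,-28,90']
```

apply_moves(linear=[[0, 0, 0], [0, 0, 0], [0, 0, 0], [0, 0, 0], [0, 0, 0], [0, 0, -0.08], [0, 0, -0.08], [0, 0, 0]], delta_rot=[[0, 0, 0], [0, 0, 0], [0, 0, 0], [0, 0, 0], [0, 0, 0], [0, 0, 0], [0, 0, 0], [0, 0, 0]], jaw=[50, 50, 50, 50, 50, 50, 50, 50])

```text
time: 7.5
tool_pos: [0.4749, -0.2502, 0.0176]
orientation: [0.666, 0.746, -0.0, -0.0]
wrist_force: [-0.2, -0.2, -0.2]
gripper_width: 0.0501
grip_force: 0.0
```

```bash
cat > tip.py <<'E'
from h import *
s=telemetry.get_state();print(s['time'],s['tool_pos'],s['gripper_width'],s['wrist_force'].round(1) if hasattr(s['wrist_force'],'round') else s['wrist_force'])
im,d=viewer.snapshot('wrist');H,W=d.shape
P=cloud('wrist',d,np.ones_like(d,bool));tp=np.array(s['tool_pos']);m=R.from_quat(s['orientation']).as_matrix()
L=(P-tp)@m
k=(abs(L[:,0])<.014)&(abs(L[:,1])<.05)&(P[:,2]>.028);L=L[k]
for sgn in(-1,1):
    q=L[L[:,1]*sgn>0];print('side',sgn,len(q),'tip ahead of TCP',np.sort(q[:,2])[-8:].round(4),'y',np.percentile(q[:,1],[2,50,98]).round(4),'x',np.percentile(q[:,0],[2,98]).round(4))
E
python3 tip.py
```

```text
7.5 [ 0.47485522 -0.25016801  0.0175509 ] 0.050132219102632984 [-0.2 -0.2 -0.2]
side -1 11346 tip ahead of TCP [-0.0201 -0.02   -0.0199 -0.0199 -0.0199 -0.0198 -0.0198 -0.0194] y [-0.0499 -0.033  -0.0009] x [-0.0103  0.0128]
side 1 10124 tip ahead of TCP [-0.0204 -0.0203 -0.0199 -0.0198 -0.0198 -0.0197 -0.0191 -0.019 ] y [0.0008 0.0289 0.0498] x [-0.0101  0.0127]
```

apply_moves(linear=[[0, 0, -0.12], [0, 0, -0.12], [0, 0, -0.12], [0, 0, 0]], delta_rot=[[0, 0, 0], [0, 0, 0], [0, 0, 0], [0, 0, 0]], jaw=[50, 50, 50, 50])

```text
time: 8.05
tool_pos: [0.4748, -0.2502, 0.0085]
orientation: [0.666, 0.746, -0.0, -0.0]
wrist_force: [-0.1, -0.2, -0.1]
gripper_width: 0.0504
grip_force: 0.0
```

```bash
python3 tip.py; python3 -c "
from h import *
im,d=viewer.snapshot('wrist');save('w4.png',im)"
```

```text
8.05 [ 0.47479791 -0.25015408  0.0084648 ] 0.05035919258978985 [-0.1 -0.2 -0.1]
side -1 11378 tip ahead of TCP [-0.0205 -0.0201 -0.0201 -0.0199 -0.0199 -0.0198 -0.0198 -0.0197] y [-0.0498 -0.0335 -0.0009] x [-0.0102  0.0127]
side 1 10066 tip ahead of TCP [-0.0207 -0.0205 -0.0203 -0.0201 -0.0201 -0.02   -0.0197 -0.0196] y [0.0008 0.0288 0.0498] x [-0.01    0.0127]
```

View pics/w4.png

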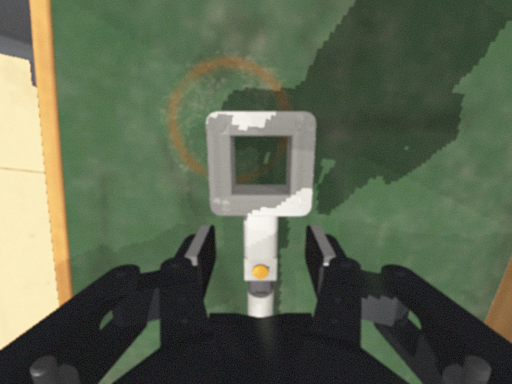

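apply_moves(linear=[[0, 0, -0.17], [0, 0, -0.17], [0, 0, -0.17], [0, 0, -0.17], [0, 0, -0.14], [0, 0, 0]], delta_rot=[[0, 0, 0], [0, 0, 0], [0, 0, 0], [0, 0, 0], [0, 0, 0], [0, 0, 0]], jaw=[50, 50, 50, 50, 50, 50])

```text
time: 8.9
tool_pos: [0.4748, -0.2501, -0.012]
orientation: [0.666, 0.746, -0.0, -0.0]
wrist_force: [0.3, -0.0, -0.4]
gripper_width: 0.05
grip_force: 0.0
```

apply_moves(linear=[[0, 0, 0], [0, 0, 0], [0, 0, 0], [0, 0, 0], [0, 0, 0], [0, 0, 0]], delta_rot=[[0, 0, 0], [0, 0, 0], [0, 0, 0], [0, 0, 0], [0, 0, 0], [0, 0, 0]], jaw=[35, 20, 10, 10, 10, 10])

```text
time: 9.65
tool_pos: [0.4753, -0.2504, -0.0112]
orientation: [0.666, 0.746, -0.0, 0.0]
wrist_force: [-1.4, 1.3, 5.0]
gripper_width: 0.0187
grip_force: 60.3
```

apply_moves(linear=[[0, 0, 0.4], [0, 0, 0.8], [0, 0, 1], [0, 0.5, 1], [0.3, 1, 1], [0.3, 1, 1], [0.3, 1, 0.8], [0.3, 1, 0], [0.3, 0.5, 0], [0.3, 0, 0], [0, 0, 0], [0, 0, 0]], delta_rot=[[0, 0, 0], [0, 0, 0], [0, 0, 0], [0, 0, 0], [0, 0, 0], [0, 0, 0], [0, 0, 0], [0, 0, 0], [0, 0, 0], [0, 0, 0], [0, 0, 0], [0, 0, 0]], jaw=[10, 10, 10, 10, 10, 10, 10, 10, 10, 10, 10, 10])

```text
time: 11.15
tool_pos: [0.5195, -0.1266, 0.1378]
orientation: [0.666, 0.746, -0.0, -0.0]
wrist_force: [-0.1, -0.0, -5.9]
gripper_width: 0.0185
grip_force: 59.2
```

```bash
cat > look.py <<'E'
from h import *
import sys
s=telemetry.get_state();print(s['time'],np.round(s['tool_pos'],4),yaw(s),s['gripper_width'],np.round(s['wrist_force'],1))
tp=np.array(s['tool_pos']);m=R.from_quat(s['orientation']).as_matrix()
im,d=viewer.snapshot('wrist');save(sys.argv[1],im)
P=cloud('wrist',d,np.ones_like(d,bool)); L=(P-tp)@m
np.savez('last.npz',P=P,L=L)
def rect(P,lo,hi,c,r):
    k=(P[:,2]>lo)&(P[:,2]<hi)&(np.hypot(*(P[:,:2]-c).T)<r);q=P[k]
    if len(q)<20: print('few',len(q));return
    b=cv2.minAreaRect(q[:,:2].astype(np.float32)*1000);print(lo,hi,len(q),np.round(b[0],1),np.round(b[1],1),round(b[2],1),q.mean(0).round(4));return q
rect(P,.0755,.0815,[.516,.019],.03)
rect(P,.055,.062,[.516,.019],.04)
# ring in tool frame: top surface plane
k=(L[:,0]>.012)&(L[:,0]<.085)&(abs(L[:,1])<.04)&(L[:,2]>-.05)&(L[:,2]<.02);q=L[k];h=np.histogram(q[:,2],40);z0=h[1][h[0].argmax()];q=q[abs(q[:,2]-z0)<.004]
b=cv2.minAreaRect(q[:,:2].astype(np.float32)*1000);print('ring tool',z0,len(q),b)
A=np.c_[q[:,:2],np.ones(len(q))];f=np.linalg.lstsq(A,q[:,2],rcond=None)[0];print('plane',f.round(4))
for t,z in dict(screw_seat=.07,cell=0).items():
    for r in viewer.spot_point('wrist',t)[:2]: print(t,round(r['score'],2),np.round(r['xy'],1),atz('wrist',[r['xy']],z)[0].round(4))
E
python3 look.py w5.png
```

```text
11.15 [ 0.5195 -0.1266  0.1378] (np.float64(1.6830295559314103), array([-0.0011,  0.    , -1.    ])) 0.01851920583002257 [-0.1 -0.  -5.9]
0.0755 0.0815 444 [518.8  12.3] [28.2 14.7] 13.5 [0.5188 0.0101 0.0801]
0.055 0.062 2386 [519.1   7.9] [61.  38.5] 6.5 [0.5182 0.0072 0.059 ]
ring tool -0.03682081029116439 10020 ((40.811981201171875, 0.5094623565673828), (56.077667236328125, 57.6414909362793), 89.9504623413086)
plane [-0.0003 -0.0004 -0.036 ]
screw_seat 0.95 [276.    5.8] [0.5154 0.0187 0.07  ]
cell 0.75 [275.3  29.8] [0.5184 0.022  0.    ]
```

View pics/w5.png

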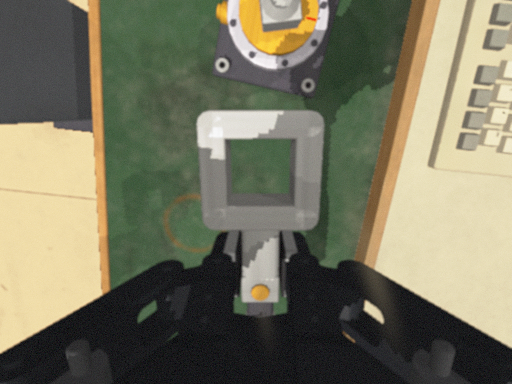

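apply_moves(linear=[[0, -1, 0.8], [0, -1, 0.8], [0, -0.4, 0.4], [0, 0, 0], [0, 0, 0]], delta_rot=[[0, 0, 0], [0, 0, 0], [0, 0, 0], [0, 0, 0], [0, 0, 0]], jaw=[10, 10, 10, 10, 10])

```text
time: 11.92
tool_pos: [0.5197, -0.1836, 0.1874]
orientation: [0.665, 0.747, 0.0, -0.001]
wrist_force: [0.0, 0.3, -6.9]
gripper_width: 0.0188
grip_force: 59.5
```

```bash
python3 look.py w6.png
python3 - <<'E'
from h import *
P=np.load('last.npz')['P']
k=(P[:,2]>.0735)&(P[:,2]<.0815)&(np.hypot(*(P[:,:2]-[.517,.0185]).T)<.028);q=P[k]
# yaw by fitting square: minimise summed extent
best=[]
for a in np.radians(np.arange(-45,45,.5)):
    u=q[:,:2]@[[np.cos(a),-np.sin(a)],[np.sin(a),np.cos(a)]]
    lo,hi=np.percentile(u,[1,99],axis=0);best.append(((hi-lo).sum(),np.degrees(a),(hi-lo)))
for b in sorted(best,key=lambda b:b[0])[:5]: print(b)
E
```

```text
11.925 [ 0.5197 -0.1836  0.1874] (np.float64(1.6863269381603918), array([-0.0013,  0.0015, -1.    ])) 0.01879532984011625 [ 0.   0.3 -6.9]
few 0
few 1
ring tool -0.03610018625900844 10055 ((40.785518646240234, 0.5201492309570312), (56.19554901123047, 57.487876892089844), 89.92365264892578)
plane [-0.0011  0.0006 -0.0357]Traceback (most recent call last):
  File "<stdin>", line 8, in <module>
    return _quantile_unchecked(
        a, q, axis, out, overwrite_input, method, keepdims, weights)
    return _ureduce(a,
                    func=_quantile_ureduce_func,
    ...<5 lines>...
                    overwrite_input=overwrite_input,
                    method=method)
    r = func(a, **kwargs)
    result = _quantile(arr,
                       quantiles=q,
    ...<2 lines>...
                       out=out,
                       weights=wgt)
    slices_having_nans = np.isnan(arr[-1, ...])
                                  ~~~^^^^^^^^^
IndexError: index -1 is out of bounds for axis 0 with size 0
```

View pics/w6.png

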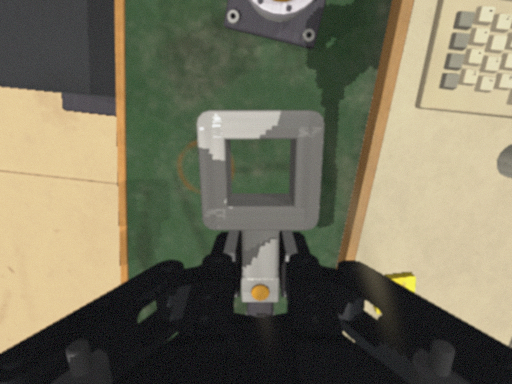

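apply_moves(linear=[[0, 1, 0], [0, 1, 0], [0, 1, 0], [0, 0.2, 0], [0, 0, 0], [0, 0, 0]], delta_rot=[[0, 0, 0.02], [0, 0, 0.02], [0, 0, 0.02], [0, 0, 0.02], [0, 0, 0], [0, 0, 0]], jaw=[10, 10, 10, 10, 10, 10])

```text
time: 12.82
tool_pos: [0.52, -0.1064, 0.1883]
orientation: [0.62, 0.784, -0.0, 0.0]
wrist_force: [0.6, -0.0, -5.7]
gripper_width: 0.0186
grip_force: 59.4
```

```bash
python3 look.py w7.png
cat > sq.py <<'E'
from h import *
P=np.load('last.npz')['P']
for lo in(.0735,.0785):
    k=(P[:,2]>lo)&(P[:,2]<.0825)&(np.hypot(*(P[:,:2]-[.517,.0185]).T)<.028);q=P[k];best=[]
    if len(q)<20: continue
    for a in np.radians(np.arange(-45,45,.5)):
        M=np.array([[np.cos(a),-np.sin(a)],[np.sin(a),np.cos(a)]]);u=q[:,:2]@M
        a0,b0=np.percentile(u,[1,99],axis=0);best.append(((b0-a0).sum(),np.degrees(a),(b0-a0).round(4),(M@((a0+b0)/2)).round(4)))
    print(len(q),sorted(best,key=lambda b:b[0])[:4])
E
python3 sq.py
python3 - <<'E'
import cv2
im=cv2.imread('pics/w7.png');cv2.imwrite('pics/w7c.png',cv2.resize(im[:260,130:430],None,fx=2.3,fy=2.3))
E
```

```text
12.825 [ 0.52   -0.1064  0.1883] (np.float64(1.8032500257430242), array([-0.e+00, -7.e-04, -1.e+00])) 0.01858633441735346 [ 0.6 -0.  -5.7]
0.0755 0.0815 580 [517.2  18.7] [28.3 27.7] 12.6 [0.5169 0.0185 0.0805]
0.055 0.062 2261 [517.2  18.6] [61.2 60.8] 76.8 [0.5168 0.0179 0.0589]
ring tool -0.03636286521004919 10030 ((40.68199920654297, 0.4959449768066406), (56.34698486328125, 57.342891693115234), 89.9874038696289)
plane [-0.0008 -0.0001 -0.0358]
screw_seat 0.76 [288.3  49.6] [0.5171 0.0217 0.07  ]
cell 0.63 [284.7  67.1] [0.5209 0.0182 0.    ]
758 [(np.float64(0.05504436063495444), np.float64(13.5), array([0.0279, 0.0271]), array([0.5172, 0.0185])), (np.float64(0.055090081173546496), np.float64(14.0), array([0.0279, 0.0272]), array([0.5172, 0.0185])), (np.float64(0.05510557792829768), np.float64(13.0), array([0.028 , 0.0271]), array([0.5172, 0.0185])), (np.float64(0.055170432799018856), np.float64(12.5), array([0.0281, 0.0271]), array([0.5172, 0.0185]))]
719 [(np.float64(0.05493077898250516), np.float64(13.5), array([0.0279, 0.027 ]), array([0.5172, 0.0186])), (np.float64(0.054932710183584366), np.float64(14.0), array([0.0279, 0.027 ]), array([0.5172, 0.0186])), (np.float64(0.05497471466138511), np.float64(12.5), array([0.0279, 0.027 ]), array([0.5173, 0.0186])), (np.float64(0.05498740592730385), np.float64(13.0), array([0.0279, 0.027 ]), array([0.5173, 0.0186]))]
```

View pics/w7c.png

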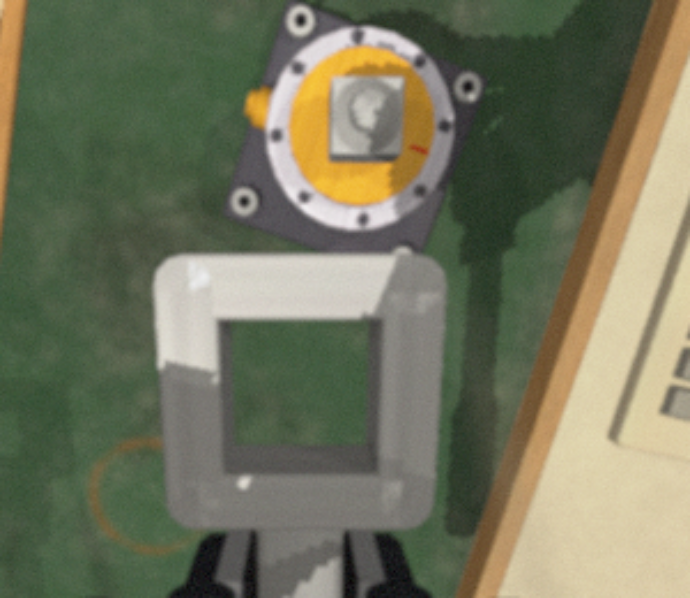

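apply_moves(linear=[[0.061, 0.853, 0], [0.061, 0.853, 0], [0.061, 0.853, -0.5], [0.061, 0.853, -0.8], [0, 0, -0.8], [0, 0, -0.8], [0, 0, 0], [0, 0, 0]], delta_rot=[[0, 0, 0], [0, 0, 0], [0, 0, 0], [0, 0, 0], [0, 0, 0], [0, 0, 0], [0, 0, 0], [0, 0, 0]], jaw=[10, 10, 10, 10, 10, 10, 10, 10])

```text
time: 13.98
tool_pos: [0.5268, -0.0203, 0.1166]
orientation: [0.62, 0.785, 0.0, 0.0]
wrist_force: [0.0, -0.6, -5.8]
gripper_width: 0.0187
grip_force: 59.5
```

```bash
python3 look.py w8.png
cat > ringw.py <<'E'
from h import *
s=telemetry.get_state();f=np.load('last.npz');P,L=f['P'],f['L']
k=(L[:,0]>.008)&(L[:,0]<.085)&(abs(L[:,1])<.04)&(abs(L[:,2]+.036)<.004);q=P[k]
a=yaw(s)[0];M=np.array([[np.cos(a),-np.sin(a)],[np.sin(a),np.cos(a)]]);u=q[:,:2]@M
lo,hi=np.percentile(u,[.3,99.7],axis=0);c=M@((lo+hi)/2);print('ring world',c.round(4),(hi-lo).round(4),'err to screw',([.5172,.0186]-c).round(4),'z',np.median(q[:,2]))
E
python3 ringw.py; python3 sq.py
```

```text
13.975 [ 0.5268 -0.0203  0.1166] (np.float64(1.8041011158122906), array([ 0.0012,  0.    , -1.    ])) 0.018734899620704765 [ 0.  -0.6 -5.8]
0.0755 0.0815 535 [518.1  17.8] [27.1 23.9] 13.7 [0.5184 0.0171 0.0808]
0.055 0.062 1264 [518.4  19.6] [46.1 60.2] 11.9 [0.5215 0.0071 0.0591]
ring tool -0.03695878314741554 9982 ((40.75751495361328, 0.7277793884277344), (57.45249938964844, 56.292781829833984), 0.11151851713657379)
plane [-0.0003 -0.0006 -0.0361]
screw_seat 0.88 [259.1 154.5] [0.5182 0.0172 0.07  ]
cell 0.83 [261.4 143.3] [0.52   0.0187 0.    ]
ring world [0.5185 0.0177] [0.061  0.0554] err to screw [-0.0013  0.0009] z 0.15278208282379058
776 [(np.float64(0.05043909662066265), np.float64(13.0), array([0.0266, 0.0238]), array([0.5183, 0.0179])), (np.float64(0.050446782927443354), np.float64(13.5), array([0.0267, 0.0238]), array([0.5182, 0.0179])), (np.float64(0.050464395235829435), np.float64(12.5), array([0.0266, 0.0239]), array([0.5183, 0.0179])), (np.float64(0.05057804255771117), np.float64(14.0), array([0.0267, 0.0239]), array([0.5182, 0.0178]))]
776 [(np.float64(0.05043909662066265), np.float64(13.0), array([0.0266, 0.0238]), array([0.5183, 0.0179])), (np.float64(0.050446782927443354), np.float64(13.5), array([0.0267, 0.0238]), array([0.5182, 0.0179])), (np.float64(0.050464395235829435), np.float64(12.5), array([0.0266, 0.0239]), array([0.5183, 0.0179])), (np.float64(0.05057804255771117), np.float64(14.0), array([0.0267, 0.0239]), array([0.5182, 0.0178]))]
```

apply_moves(linear=[[-0.02, -0.03, -0.5], [0, 0, -0.5], [0, 0, -0.5], [0, 0, -0.1], [0, 0, -0.1], [0, 0, -0.1], [0, 0, -0.1], [0, 0, 0]], delta_rot=[[0, 0, 0], [0, 0, 0], [0, 0, 0], [0, 0, 0], [0, 0, 0], [0, 0, 0], [0, 0, 0], [0, 0, 0]], jaw=[10, 10, 10, 10, 10, 10, 10, 10])

```text
time: 15.12
tool_pos: [0.5256, -0.0208, 0.0683]
orientation: [0.62, 0.785, -0.0, -0.0]
wrist_force: [0.1, 0.7, -6.0]
gripper_width: 0.0184
grip_force: 59.4
```

Just about at the head's square top, with no contact yet. I continue slowly.

apply_moves(linear=[[0, 0, -0.08], [0, 0, -0.08], [0, 0, -0.08], [0, 0, 0]], delta_rot=[[0, 0, 0], [0, 0, 0], [0, 0, 0], [0, 0, 0]], jaw=[10, 10, 10, 10])

```text
time: 15.62
tool_pos: [0.5255, -0.0208, 0.0621]
orientation: [0.62, 0.785, -0.0, -0.0]
wrist_force: [-0.7, 0.5, -5.1]
gripper_width: 0.0182
grip_force: 59.5
```

apply_moves(linear=[[0, 0, -0.15], [0, 0, -0.15], [0, 0, -0.15], [0, 0, -0.06], [0, 0, -0.06], [0, 0, 0]], delta_rot=[[0, 0, 0], [0, 0, 0], [0, 0, 0], [0, 0, 0], [0, 0, 0], [0, 0, 0]], jaw=[10, 10, 10, 10, 10, 10])

```text
time: 16.38
tool_pos: [0.5256, -0.0207, 0.048]
orientation: [0.62, 0.785, -0.0, 0.0]
wrist_force: [-0.1, 0.3, -6.1]
gripper_width: 0.0185
grip_force: 59.5
```

apply_moves(linear=[[0, 0, -0.05], [0, 0, -0.05], [0, 0, -0.03], [0, 0, 0]], delta_rot=[[0, 0, 0], [0, 0, 0], [0, 0, 0], [0, 0, 0]], jaw=[10, 10, 10, 10])

```text
time: 16.88
tool_pos: [0.526, -0.0209, 0.0465]
orientation: [0.62, 0.785, -0.0, 0.0]
wrist_force: [-4.4, -1.1, 7.8]
gripper_width: 0.0184
grip_force: 61.4
```

apply_moves(linear=[[0, 0, 0], [0, 0, 0], [0, 0, 0], [0, 0, 0], [0, 0, 0.3], [0, 0, 0.8], [0, 0, 1], [0, 0, 1], [0, 0, 0.5], [0, 0, 0], [0, 0, 0]], delta_rot=[[0, 0, 0], [0, 0, 0], [0, 0, 0], [0, 0, 0], [0, 0, 0], [0, 0, 0], [0, 0, 0], [0, 0, 0], [0, 0, 0], [0, 0, 0], [0, 0, 0]], jaw=[45, 50, 50, 50, 50, 50, 50, 50, 50, 50, 50])

```text
time: 18.25
tool_pos: [0.525, -0.0208, 0.1339]
orientation: [0.62, 0.785, -0.0, -0.001]
wrist_force: [0.2, 0.2, -1.2]
gripper_width: 0.0502
grip_force: 0.0
```

```bash
cat > seat.py <<'E'
from h import *
import sys
s=telemetry.get_state();print(s['time'],np.round(s['tool_pos'],4),yaw(s),s['gripper_width'],np.round(s['wrist_force'],1))
im,d=viewer.snapshot('wrist');save(sys.argv[1],im)
P=cloud('wrist',d,np.ones_like(d,bool));C=np.array([.5172,.0186]);r=np.hypot(*(P[:,:2]-C).T)
k=(r<.05)&(P[:,2]>.0795)&(P[:,2]<.0845);q=P[k];best=[]
A=np.c_[q[:,:2]-C,np.ones(len(q))];f=np.linalg.lstsq(A,q[:,2],rcond=None)[0];print('ring plane',len(q),f.round(4))
for a in np.radians(np.arange(-45,45,.5)):
    M=np.array([[np.cos(a),-np.sin(a)],[np.sin(a),np.cos(a)]]);u=q[:,:2]@M
    kk=(np.abs(u-C@M)<.033).all(1)
    a0,b0=np.percentile(u[kk],[1,99],axis=0);best.append(((b0-a0).sum(),np.degrees(a),(b0-a0).round(4),(M@((a0+b0)/2)).round(4)))
print(sorted(best,key=lambda b:b[0])[:2])
def line(lo,hi,z0,z1):
    k=(r>lo)&(r<hi)&(P[:,2]>z0)&(P[:,2]<z1)&(P[:,1]<C[1]);q=P[k]
    if len(q)<20: print('few');return
    c=q.mean(0);w,v=np.linalg.eigh(np.cov(q[:,:2].T));a=v[:,1]*-np.sign(v[1,1]);print('line',lo,hi,len(q),c.round(4),'yaw',np.arctan2(a[1],a[0]).round(4))
line(.034,.055,.07,.088);line(.09,.145,.066,.085);line(.155,.228,.066,.09)
E
python3 seat.py w9.png
```

```text
18.25 [ 0.525  -0.0208  0.1339] (np.float64(1.8047506294776439), array([-1.4e-03,  1.0e-04, -1.0e+00])) 0.05022592916508982 [ 0.2  0.2 -1.2]
ring plane 5112 [-0.0045  0.0204  0.0822]
[(np.float64(0.11366343801393225), np.float64(12.000000000000002), array([0.0542, 0.0595]), array([0.5172, 0.0172])), (np.float64(0.11367494196532539), np.float64(11.5), array([0.0541, 0.0595]), array([0.5172, 0.0173]))]
line 0.034 0.055 590 [ 0.5266 -0.0236  0.0804] yaw -0.4246
line 0.09 0.145 891 [ 0.5441 -0.095   0.0771] yaw -1.3337
few
```

apply_moves(linear=[[0.247, -0.98, 0], [0.247, -0.98, 0], [0.247, -0.98, 0], [0.247, -0.98, 0], [0.247, -0.98, 0], [0.247, -0.98, 0], [0, 0, -0.7], [0, 0, -0.7], [0, 0, -0.3], [0, 0, 0]], delta_rot=[[0, 0, 0], [0, 0, 0], [0, 0, 0], [0, 0, 0], [0, 0, 0], [0, 0, 0], [0, 0, 0], [0, 0, 0], [0, 0, 0], [0, 0, 0]], jaw=[50, 50, 50, 50, 50, 50, 50, 50, 50, 50])

```text
time: 19.55
tool_pos: [0.5621, -0.1665, 0.0913]
orientation: [0.619, 0.785, -0.0, -0.001]
wrist_force: [-0.0, -0.4, -0.8]
gripper_width: 0.0499
grip_force: 0.0
```

```bash
python3 seat.py w10.png
python3 - <<'E'
from h import *
s=telemetry.get_state();im,d=viewer.snapshot('wrist');tp=np.array(s['tool_pos']);m=R.from_quat(s['orientation']).as_matrix()
P=cloud('wrist',d,np.ones_like(d,bool));L=(P-tp)@m
for sgn in(-1,1):
    q=L[(abs(L[:,0])<.016)&(L[:,1]*sgn>.018)&(L[:,1]*sgn<.045)&(P[:,2]>.06)];print(sgn,len(q),'tip z world',tp[2]-np.sort(q[:,2])[-3:],'inner y',np.percentile(q[:,1]*sgn,2))
E
```

```text
19.55 [ 0.5621 -0.1665  0.0913] (np.float64(1.8064304723442235), array([-1.6e-03,  9.0e-04, -1.0e+00])) 0.04985547750116447 [-0.  -0.4 -0.8]
ring plane 0 [0. 0. 0.]
-1 4692 tip z world [0.11147161 0.11134898 0.11129671] inner y 0.02250463406538303
1 4258 tip z world [0.11217632 0.11157405 0.1115271 ] inner y 0.023753034458049407Traceback (most recent call last):
  File "seat.py", line 11, in <module>
    a0,b0=np.percentile(u[kk],[1,99],axis=0);best.append(((b0-a0).sum(),np.degrees(a),(b0-a0).round(4),(M@((a0+b0)/2)).round(4)))
          ~~~~~~~~~~~~~^^^^^^^^^^^^^^^^^^^^^
    return _quantile_unchecked(
        a, q, axis, out, overwrite_input, method, keepdims, weights)
    return _ureduce(a,
                    func=_quantile_ureduce_func,
    ...<5 lines>...
                    overwrite_input=overwrite_input,
                    method=method)
    r = func(a, **kwargs)
    result = _quantile(arr,
                       quantiles=q,
    ...<2 lines>...
                       out=out,
                       weights=wgt)
    slices_having_nans = np.isnan(arr[-1, ...])
                                  ~~~^^^^^^^^^
IndexError: index -1 is out of bounds for axis 0 with size 0
```

View pics/w10.png

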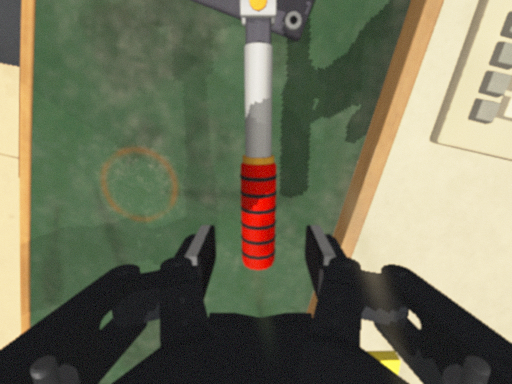

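apply_moves(linear=[[0, 0, -0.6], [0, 0, -0.8], [0, 0, -0.6], [0, 0, -0.24], [0, 0, 0], [-0.2, -0.05, 0], [-0.1, -0.02, 0], [0, 0, 0]], delta_rot=[[0, 0, 0], [0, 0, 0], [0, 0, 0], [0, 0, 0], [0, 0, 0], [0, 0, 0], [0, 0, 0], [0, 0, 0]], jaw=[50, 50, 50, 50, 50, 50, 50, 50])

```text
time: 20.65
tool_pos: [0.5552, -0.1699, 0.0368]
orientation: [0.62, 0.785, -0.0, 0.0]
wrist_force: [0.6, -0.3, 1.0]
gripper_width: 0.0501
grip_force: 0.0
```

Run:
```python
from h import *
s=telemetry.get_state();print(s['time'],np.round(s['tool_pos'],4),yaw(s),np.round(s['wrist_force'],2))
p=np.array([.0323,-.1881]);r=lambda t:R.from_euler('z',-t).as_matrix()[:2,:2]@p
for t in np.arange(0,.8,.1): print(round(t,2),'share per .02 rad',((r(t+.1)-r(t))/5/.025).round(3))
```

```text
20.65 [ 0.5552 -0.1699  0.0368] (np.float64(1.8043942844414826), array([ 6.e-04, -6.e-04, -1.e+00])) [ 0.64 -0.3   0.98]
0.0 share per .02 rad [-0.152 -0.018]
0.1 share per .02 rad [-0.153 -0.003]
0.2 share per .02 rad [-0.152  0.012]
0.3 share per .02 rad [-0.15   0.027]
0.4 share per .02 rad [-0.147  0.042]
0.5 share per .02 rad [-0.142  0.057]
0.6 share per .02 rad [-0.135  0.07 ]
0.7 share per .02 rad [-0.128  0.084]
```

apply_moves(linear=[[-0.2, -0.05, 0], [-0.152, -0.02, 0], [-0.152, -0.018, 0], [-0.152, -0.018, 0], [-0.152, -0.018, 0], [-0.152, -0.018, 0], [-0.153, -0.003, 0]], delta_rot=[[0, 0, 0], [0, 0, -0.0133], [0, 0, -0.0133], [0, 0, -0.0133], [0, 0, -0.0133], [0, 0, -0.0133], [0, 0, -0.0133]], jaw=[50, 50, 50, 50, 50, 50, 50])

```text
time: 21.52
tool_pos: [0.5272, -0.1732, 0.0363]
orientation: [0.666, 0.746, 0.0, 0.0]
wrist_force: [0.9, -0.5, -0.3]
gripper_width: 0.0498
grip_force: 0.3
```

```bash
cat > hd.py <<'E'
from h import *
s=telemetry.get_state();tp=np.array(s['tool_pos']);F=np.array(s['wrist_force'])
im,d=viewer.snapshot('wrist');save('w_%d.png'%(s['time']*100),im)
P=cloud('wrist',d,np.ones_like(d,bool));C=np.array([.5172,.0186])
hsv=cv2.cvtColor(im,cv2.COLOR_RGB2HSV);g=(d>0)
c=im.reshape(-1,3)[g.ravel()];hh=hsv.reshape(-1,3)[g.ravel()]
red=((hh[:,0]<6)|(hh[:,0]>174))&(hh[:,1]>150)&(hh[:,2]>60)&(P[:,2]>.066)&(P[:,2]<.09)
r=np.hypot(*(P[:,:2]-C).T);th=yaw(s)[0]-np.pi
e=np.array([np.cos(th),np.sin(th)]);n=np.array([-e[1],e[0]]);U=(P[:,:2]-C)@e;V=(P[:,:2]-C)@n
rod=(P[:,2]>.068)&(P[:,2]<.09)&(abs(V)<.04)&(U>.085)&(U<.23)
q=P[rod&((U<.15)|red)]
# mid line from binned edges
u=(q[:,:2]-C)@e;v=(q[:,:2]-C)@n;X=[];Y=[]
for k in np.arange(.085,.225,.005):
    m=(u>=k)&(u<k+.005)
    if m.sum()>8: X.append(k+.0025);Y.append((v[m].min()+v[m].max())/2)
sl,ic=np.polyfit(X,Y,1);hy=th+np.arctan(sl);hinge=C+e*.064+n*(ic+sl*.064)
ry=np.arctan2(*(hinge-C)[::-1]);t=np.array([np.sin(th),-np.cos(th)])
print('t',s['time'],'TCP',tp.round(4),'toolyaw',th.round(4),'handle yaw',hy.round(4),'ring yaw by offset',(ry).round(4),'bend',(ry-hy).round(3),'F',F.round(2),'Ftan',(-F[:2]@t).round(2),len(X))
E
python3 hd.py
```

```text
t 21.525 TCP [ 0.5272 -0.1732  0.0363] toolyaw -1.4578 handle yaw -1.4521 ring yaw by offset -1.4486 bend 0.004 F [ 0.92 -0.46 -0.3 ] Ftan 0.86 28
```

apply_moves(linear=[[-0.153, -0.003, 0], [-0.153, -0.003, 0], [-0.153, -0.003, 0], [-0.152, 0.012, 0]], delta_rot=[[0, 0, -0.0133], [0, 0, -0.0133], [0, 0, -0.0133], [0, 0, -0.0133]], jaw=[50, 50, 50, 50])

```text
time: 22.08
tool_pos: [0.5125, -0.1731, 0.0366]
orientation: [0.695, 0.719, 0.0, 0.001]
wrist_force: [1.4, -1.1, 0.2]
gripper_width: 0.0501
grip_force: 1.2
```

```bash
python3 hd.py
```

```text
t 22.075 TCP [ 0.5125 -0.1731  0.0366] toolyaw -1.5375 handle yaw -1.5261 ring yaw by offset -1.5343 bend -0.008 F [ 1.41 -1.08  0.23] Ftan 1.38 28
```

apply_moves(linear=[[-0.152, 0.012, 0], [-0.152, 0.012, 0], [-0.152, 0.012, 0]], delta_rot=[[0, 0, -0.0133], [0, 0, -0.0133], [0, 0, -0.0133]], jaw=[50, 50, 50])

```text
time: 22.5
tool_pos: [0.5005, -0.1725, 0.0364]
orientation: [0.717, 0.698, -0.0, 0.0]
wrist_force: [3.8, -0.8, -0.1]
gripper_width: 0.0499
grip_force: 1.2
```

```bash
python3 hd.py
```

```text
t 22.5 TCP [ 0.5005 -0.1725  0.0364] toolyaw -1.5978 handle yaw -1.5878 ring yaw by offset -1.5956 bend -0.008 F [ 3.78 -0.83 -0.09] Ftan 3.8 28
```

apply_moves(linear=[[-0.114, 0.01, 0], [-0.114, 0.02, 0]], delta_rot=[[0, 0, -0.01], [0, 0, -0.01]], jaw=[50, 50])

```text
time: 22.8
tool_pos: [0.4949, -0.1716, 0.0364]
orientation: [0.727, 0.687, 0.0, 0.0]
wrist_force: [2.1, -2.2, -0.0]
gripper_width: 0.0498
grip_force: 1.2
```

```bash
python3 hd.py
```

```text
t 22.8 TCP [ 0.4949 -0.1716  0.0364] toolyaw -1.6274 handle yaw -1.6171 ring yaw by offset -1.6235 bend -0.006 F [ 2.07 -2.22 -0.04] Ftan 2.19 28
```

apply_moves(linear=[[-0.15, 0.027, 0], [-0.15, 0.027, 0]], delta_rot=[[0, 0, -0.0133], [0, 0, -0.0133]], jaw=[50, 50])

```text
time: 23.1
tool_pos: [0.4873, -0.17, 0.0363]
orientation: [0.74, 0.672, -0.0, 0.0]
wrist_force: [2.4, -2.1, -0.1]
gripper_width: 0.0499
grip_force: 1.2
```

```bash
python3 hd.py
```

```text
t 23.1 TCP [ 0.4873 -0.17    0.0363] toolyaw -1.6674 handle yaw -1.6572 ring yaw by offset -1.6667 bend -0.01 F [ 2.42 -2.15 -0.06] Ftan 2.62 28
```

apply_moves(linear=[[-0.15, 0.03, 0], [-0.15, 0.03, 0]], delta_rot=[[0, 0, -0.0133], [0, 0, -0.0133]], jaw=[50, 50])

```text
time: 23.4
tool_pos: [0.4797, -0.1685, 0.0363]
orientation: [0.754, 0.657, -0.0, 0.0]
wrist_force: [3.5, -2.0, 0.1]
gripper_width: 0.0498
grip_force: 1.2
```

```bash
python3 hd.py
```

```text
t 23.4 TCP [ 0.4797 -0.1685  0.0363] toolyaw -1.7073 handle yaw -1.6979 ring yaw by offset -1.7068 bend -0.009 F [ 3.53 -2.01  0.08] Ftan 3.77 28
```

apply_moves(linear=[[-0.147, 0.04, 0], [-0.147, 0.04, 0]], delta_rot=[[0, 0, -0.0133], [0, 0, -0.0133]], jaw=[50, 50])

```text
time: 23.7
tool_pos: [0.4724, -0.1665, 0.0363]
orientation: [0.767, 0.642, -0.0, -0.0]
wrist_force: [2.3, -2.4, 0.6]
gripper_width: 0.0502
grip_force: 1.2
```

```bash
python3 hd.py
```

```text
t 23.7 TCP [ 0.4724 -0.1665  0.0363] toolyaw -1.7472 handle yaw -1.7373 ring yaw by offset -1.7472 bend -0.01 F [ 2.33 -2.43  0.59] Ftan 2.72 28
```

apply_moves(linear=[[-0.147, 0.045, 0], [-0.145, 0.045, 0]], delta_rot=[[0, 0, -0.0133], [0, 0, -0.0133]], jaw=[50, 50])

```text
time: 24.0
tool_pos: [0.4651, -0.1642, 0.0363]
orientation: [0.779, 0.627, -0.0, 0.0]
wrist_force: [2.1, -2.2, -0.6]
gripper_width: 0.05
grip_force: 1.2
```

```bash
python3 hd.py
```

```text
t 24.0 TCP [ 0.4651 -0.1642  0.0363] toolyaw -1.787 handle yaw -1.7906 ring yaw by offset -1.7738 bend 0.017 F [ 2.13 -2.2  -0.64] Ftan 2.55 28
```

apply_moves(linear=[[-0.143, 0.05, 0]], delta_rot=[[0, 0, -0.0133]], jaw=[50])

```text
time: 24.18
tool_pos: [0.4617, -0.1631, 0.0364]
orientation: [0.785, 0.619, 0.0, 0.0]
wrist_force: [1.5, -2.4, -0.1]
gripper_width: 0.0498
grip_force: 1.2
```

```bash
python3 hd.py
```

```text
t 24.175 TCP [ 0.4617 -0.1631  0.0364] toolyaw -1.8068 handle yaw -1.81 ring yaw by offset -1.7926 bend 0.017 F [ 1.53 -2.45 -0.07] Ftan 2.06 28
```

apply_moves(linear=[[-0.143, 0.053, 0], [-0.142, 0.057, 0]], delta_rot=[[0, 0, -0.0133], [0, 0, -0.0133]], jaw=[50, 50])

```text
time: 24.48
tool_pos: [0.4549, -0.1605, 0.0365]
orientation: [0.798, 0.603, 0.0, 0.001]
wrist_force: [3.6, -3.5, 0.0]
gripper_width: 0.0499
grip_force: 2.4
```

```bash
python3 hd.py
```

```text
t 24.475 TCP [ 0.4549 -0.1605  0.0365] toolyaw -1.8469 handle yaw -1.847 ring yaw by offset -1.8274 bend 0.02 F [ 3.64 -3.54  0.03] Ftan 4.46 28
```

apply_moves(linear=[[-0.142, 0.057, 0]], delta_rot=[[0, 0, -0.0133]], jaw=[50])

```text
time: 24.65
tool_pos: [0.4525, -0.1595, 0.0369]
orientation: [0.804, 0.595, 0.001, 0.001]
wrist_force: [6.7, -5.3, -0.5]
gripper_width: 0.0499
grip_force: 3.5
```

```bash
python3 hd.py
```

```text
t 24.65 TCP [ 0.4525 -0.1595  0.0369] toolyaw -1.8663 handle yaw -1.8633 ring yaw by offset -1.8388 bend 0.025 F [ 6.67 -5.26 -0.46] Ftan 7.91 28
```

apply_moves(linear=[[-0.138, 0.06, 0], [-0.138, 0.06, 0]], delta_rot=[[0, 0, -0.016], [0, 0, -0.016]], jaw=[50, 50])

```text
time: 24.95
tool_pos: [0.4464, -0.1569, 0.0372]
orientation: [0.818, 0.576, 0.001, 0.002]
wrist_force: [6.6, -4.8, -0.8]
gripper_width: 0.0503
grip_force: 3.6
```

```bash
python3 hd.py
```

```text
t 24.95 TCP [ 0.4464 -0.1569  0.0372] toolyaw -1.9147 handle yaw -1.9135 ring yaw by offset -1.8519 bend 0.062 F [ 6.59 -4.76 -0.83] Ftan 7.81 28
```

apply_moves(linear=[[-0.138, 0.064, 0], [-0.136, 0.066, 0]], delta_rot=[[0, 0, -0.019], [0, 0, -0.019]], jaw=[50, 50])

```text
time: 25.25
tool_pos: [0.4388, -0.1534, 0.0369]
orientation: [0.834, 0.552, 0.001, 0.001]
wrist_force: [3.9, -3.2, -1.2]
gripper_width: 0.0503
grip_force: 3.0
```

```bash
python3 hd.py
```

```text
t 25.25 TCP [ 0.4388 -0.1534  0.0369] toolyaw -1.9719 handle yaw -1.9817 ring yaw by offset -1.85 bend 0.132 F [ 3.87 -3.16 -1.21] Ftan 4.79 28
```

apply_moves(linear=[[-0.1, 0.048, 0], [0, 0, 0]], delta_rot=[[0, 0, -0.013], [0, 0, 0]], jaw=[50, 50])

```text
time: 25.55
tool_pos: [0.4357, -0.1519, 0.0367]
orientation: [0.839, 0.544, 0.001, 0.001]
wrist_force: [4.6, -3.5, -0.7]
gripper_width: 0.0498
grip_force: 2.6
```

```bash
python3 hd.py
```

```text
t 25.55 TCP [ 0.4357 -0.1519  0.0367] toolyaw -1.9906 handle yaw -2.0083 ring yaw by offset -1.841 bend 0.167 F [ 4.62 -3.48 -0.74] Ftan 5.63 28
```

apply_moves(linear=[[0.14, -0.06, 0], [0.14, -0.06, 0], [0.14, -0.06, 0], [0, 0, 0], [0, 0, 0.4], [0, 0, 0.8], [0, 0, 1], [0, 0, 1], [0, 0, 1], [0, 0, 0.6], [0, 0, 0]], delta_rot=[[0, 0, 0], [0, 0, 0], [0, 0, 0], [0, 0, 0], [0, 0, 0], [0, 0, 0], [0, 0, 0], [0, 0, 0], [0, 0, 0], [0, 0, 0], [0, 0, 0]], jaw=[50, 50, 50, 50, 50, 50, 50, 50, 50, 50, 50])

```text
time: 26.98
tool_pos: [0.446, -0.1561, 0.1575]
orientation: [0.839, 0.544, 0.001, 0.001]
wrist_force: [-0.4, -0.5, 0.4]
gripper_width: 0.0502
grip_force: 0.0
```

```bash
python3 hd.py
python3 - <<'E'
from h import *
a=viewer.snapshot('wrist')[0];b=viewer.snapshot('top')[0];t=b[150:246,160:288]
save('fin.png',np.hstack([cv2.resize(a,(400,300)),cv2.resize(t,(400,300),interpolation=2)]))
E
```

```text
t 26.975 TCP [ 0.446  -0.1561  0.1575] toolyaw -1.9901 handle yaw -1.9736 ring yaw by offset -1.8444 bend 0.129 F [-0.35 -0.49  0.43] Ftan -0.12 29
```

View pics/fin.png

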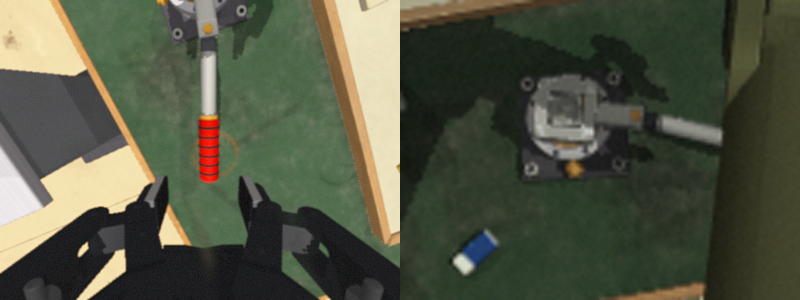

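apply_moves(linear=[[0.3, 1, 0.2], [0.3, 1, 0.2], [0.3, 1, 0], [0.3, 1, 0], [0.3, 1, 0], [0, 0, 0], [0, 0, 0]], delta_rot=[[0, 0, 0], [0, 0, 0], [0, 0, 0], [0, 0, 0], [0, 0, 0], [0, 0, 0], [0, 0, 0]], jaw=[50, 50, 50, 50, 50, 50, 50])

```text
time: 28.0
tool_pos: [0.4822, -0.0319, 0.1656]
orientation: [0.839, 0.544, -0.001, -0.0]
wrist_force: [0.1, 0.8, -0.6]
gripper_width: 0.0497
grip_force: 0.0
```

```bash
python3 seat.py w11.png; python3 hd.py
python3 - <<'E'
from h import *
for t,z in dict(dropper_mid=.051).items():
    viewer.snapshot('scene')
    for r in viewer.spot_point('scene',t)[:1]: print(t,np.round(r['xy'],1),atz('scene',[r['xy']],z)[0].round(4))
E
```

```text
28.0 [ 0.4822 -0.0319  0.1656] (np.float64(1.1509379490348262), array([-1.6e-03, -3.0e-04, -1.0e+00])) 0.049727222023731504 [ 0.1  0.8 -0.6]
ring plane 4171 [0.0068 0.0208 0.0825]
[(np.float64(0.11297355734828869), np.float64(-14.500000000000002), array([0.0542, 0.0588]), array([0.5171, 0.0168])), (np.float64(0.1129944015280087), np.float64(-14.0), array([0.0542, 0.0588]), array([0.5171, 0.0168]))]
line 0.034 0.055 536 [ 0.5066 -0.0224  0.0808] yaw -0.0637
line 0.09 0.145 826 [ 0.4797 -0.0918  0.0774] yaw -1.9895
line 0.155 0.228 779 [ 0.4561 -0.1461  0.0799] yaw -2.0087
t 28.05 TCP [ 0.4823 -0.0322  0.1657] toolyaw -1.9916 handle yaw -1.9683 ring yaw by offset -1.8397 bend 0.129 F [ 0.2  -0.43  0.1 ] Ftan 0.36 23
dropper_mid [193.6 260.3] [0.4421 0.2301 0.051 ]
```

```bash
python3 -c "
from cell import close_job
print(close_job())"
```

```text
the job is handed in; nothing more can be done
None
```

The job is handed in at 28 s: the wrench sits fully down on the screw, was turned clockwise to the click, and its handle stays bent at about 0.13–0.15 rad. The gripper has let go, the force peaked at about 8 N at the grip, and the dropper bottle was never touched; I did not look at the collar's red line again after tightening.

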